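Turn the specimen turntable to the camera and take the photo

ROBOT

A 6-joint arm with a two-finger parallel gripper is mounted at the origin on the work surface. World frame = base frame: x ahead of the robot, y to its left, z up, the work surface at z = 0. Lengths are in m, angles in rad, forces in N, time in s.
With the tool pointing down it reaches from about 0.325 to 1 m from the base axis. Payload 5.1 kg.
Tool frame: the origin (TCP) lies midway between the tips of the shut fingers; the grasp point (between the pads) lies 19 mm behind it; z points along the fingers, y is the line along which they close (so a half turn about z gives the same grasp; the last joint's range is limited). The gripper opens to 85 mm and grips with 20 to 120 N. Pads are 22 mm wide; open, the fingers measure 114 mm over their backs; the gripper's body (76 mm by 85 mm) begins 54 mm behind the grasp point. The pads swing forward as they close: fully open they stand 13 mm farther back than shut.
Start: joints at [1.213, 0.124, 1.65, -0, 1.367, -0.083], TCP at [0.176, 0.626, 0.231] pointing down, gripper open.
Joint ranges: [-2.61, 2.61], [-1.02, 2.33], [0.03, 2.71], [-1.35, 4.49], [0.32, 2.68], [-2.91, 2.91]. Speed limits (rad/s): [2.57, 2.57, 3.14, 3.14, 3.14, 3.14].

INTERFACE

Orientations are given as a unit quaternion [x, y, z, w].
In Python, from cell import ctrl gives the robot as it stands. Calls block until the motion is done:
- ctrl.goto(position, orientation): joint-space move of the TCP to a pose.
- ctrl.movel(position, rot=None, v=0.15): straight line of the TCP; rot=None keeps the orientation; v is the mean speed in m/s.
- ctrl.move_j(angles): joint-space move.
- ctrl.command_gripper(opening, grip_force=None): finger opening in m; grip_force is the grip in N (None keeps the last); returns when the fingers have stopped.
- ctrl.hold(seconds).
- ctrl.inverse_kinematics(position, orientation): joint angles nearest the present ones, or None.
- ctrl.get_image(name): name is "side" or "top" or "wrist"; returns the picture (384x512x3 uint8, red, green, blue); there is no depth.
- ctrl.calibration(name): a dict with "intrinsics" (3x3 intrinsics, pixels), "k1" (the pictures are not rectified: a ray, as slopes to the right and down, at radius r is drawn at 1 + k1 r^2 times it, then the intrinsics apply), "rvec" (rotation vector, rad) and "tvec" (3), from world to camera coordinates, as OpenCV has them; the wrist camera has in their place "T_tool_cam" (4x4, takes a point from camera to tool coordinates, whose origin is the TCP and whose axes are the flange's). Camera axes: x right, y down, z forward; pixel columns grow to the right and rows downward; lengths in m; the calibration is good to about 2 mm. A picture is of the moment at which its call begins: read the wrist's pose just before it. calibration takes no time and is no camera call.
A pose or a line that the arm cannot do raises ctrl.PlanningError and nothing moves.
- ctrl.hand_in(): hands the job in; it is judged then, once.
Trained networks look in the newest picture that a camera, given by its name, has taken for a name from the list of things; names that differ only in an ending like _2 or _b are one class to them, and where a whole thing is asked for, a point or a joint stands for the part that bears it (a point fixed in the world has none). Each returns a list of dicts, best first, with "conf" (0 to 1); they miss things now and then, are a little off and sometimes report something else, mostly with a low value. They report only what shows in the picture. A call takes as long as a camera call. They do not tell look-alikes from the thing itself.
- ctrl.find_in(camera, target): "xyz" ([x, y, z] in m, in world coordinates, good to about 4 mm: the middle of the surface that is visible of it).
- ctrl.trace(camera, target): "mask" (384x512 bool, what is visible of it).
- ctrl.spot_point(camera, target): "xyz" ([x, y, z] in m, in world coordinates, good to about 4 mm: a listed point, or the origin of a listed thing).
Readings, each from a call of its own:
- ctrl.get_clock(): time.
- ctrl.get_joints(): joint angles.
- ctrl.get_qvel(): joint speeds.
- ctrl.get_joint_torque(): joint torques, N m.
- ctrl.get_eef_pos(): TCP position.
- ctrl.get_tcp_rot(): TCP orientation.
- ctrl.get_ft_force(): force on the tool from outside, world axes, zero at the start.
- ctrl.get_wrist_torque(): the same for the moment, N m.
- ctrl.get_gripper_width(): finger opening in m.
- ctrl.get_grip_force(): force on a finger pad.
Only numpy, scipy, OpenCV 4.12 (cv2) and the standard library are available. Lean on these libraries where they do the work, as an engineer would, in place of code of your own. Each camera call takes 0.05 s, during which the arm holds its last target. There are 200 camera calls.

TASK

Photograph the tall specimen jar: with a fingertip, push on an arm of the turntable's star handle to turn it until the tallest jar stands right in front of the camera lens, and let go of the handle. Then press the remote shutter button on the bench and let it come back up. Leave the jars standing where they are on the turntable, without touching, gripping or lifting them, take no picture before the tall jar is in front of the lens, and leave everything else on the bench alone.

Things in the scene. Friction and masses are not known exactly. Their poses are not given: they have to be found in the camera images.
- handle: Bare aluminium star handle on a post in the middle of the turntable, turning with it. Origin on the vertical turning axis at mid-height of the arms, 180 mm above the bench, z up. Three straight level arms, 14 mm wide, 20 mm high (170 to 190 mm above the bench), reach 105 mm from the axis, at 60, 180 and 300 degrees counter-clockwise from its x; hub 38 mm across. In plan the jars stand midway between arms
- arm1 (a point): on the handle's first arm, in the middle of its width and height, 80 mm from the axis
- arm2 (a point): the same point on the second arm
- arm3 (a point): the same point on the third arm
- turntable (a joint): angle that the turntable (black rubber-topped disc of 200 mm diameter, top 30 mm above the bench) and its handle have turned since the start, rad, 0 at the start, positive counter-clockwise from above. Turns either way without stops, no spring, stays where it is left; takes about 0.09 N m (1 to 2 N near an arm's end)
- tall_jar: the tallest of the three loose clear specimen jars with flat white lids that stand on the turntable: 42 mm diameter (lid 48 mm), 100 mm tall, its top 130 mm above the bench; origin at the centre of its underside, which stands 62 mm from the turning axis
- middle_jar: loose specimen jar on the turntable, 42 mm diameter (lid 48 mm), 70 mm tall; origin at the centre of its underside; not to be touched
- squat_jar: loose specimen jar on the turntable, 50 mm diameter (lid 56 mm), 48 mm tall; origin at the centre of its underside; not to be touched
- view_spot (a point): the place right in front of the camera lens, on the turntable's top surface (30 mm above the bench), 62 mm from the turning axis straight towards the lens; fixed, does not turn. The tall jar's underside centre belongs here
- lens (a point): centre of the camera's front glass, 78 mm above the bench and 142 mm from the turning axis. The black camera (110 mm wide, 46 mm deep, top 125 mm above the bench) stands fixed just outside the turntable and looks level at the turning axis; its back is 225 mm from the axis
- shutter_top (a point): centre of the top of the shutter button, a black round button of 36 mm diameter in a low round grey housing fixed on the bench, left or right of the turntable; pressed straight down, sprung
- shutter (a joint): how far the shutter button is pressed, m: 0 up, 0.006 fully down at about 4.5 N; the picture is taken at 0.004
- slide_box: grey slide box, 85 x 60 x 30 mm, fixed on the bench on the side opposite to the shutter button; origin under its centre; not part of the job
- beaker: loose glass beaker, 64 mm diameter, 75 mm tall; origin under its centre; to be left alone
- reagent: loose white reagent bottle with a cap, 60 mm diameter, 150 mm tall; origin under its centre; to be left alone
- amber: loose small amber bottle, 44 mm diameter, 90 mm tall; origin under its centre; to be left alone
- dish: loose closed glass dish, 76 mm diameter, 14 mm tall; origin under its centre; to be left alone
- carton: loose cardboard carton, 70 x 90 x 60 mm; origin under its centre; to be left alone
- probe: loose needle probe lying on the bench, wooden handle 10 mm thick, 145 mm long in all along its x; origin under its middle; to be left alone
There are look-alikes about, which are no part of the job. What is shaped like the part that bears shutter_top but blue is not meant.

How it is judged:
By the outcome, as a careful person would: the job done as asked, in the order asked, and still so for the second after the job is handed in, with the robot touching nothing.
It also fails if it takes over 61 s, if anything falls off the work surface, if the arm or the gripper's body presses on something with over 40 N, if the wrist force passes 120 N, or if a joint passes its speed limit or range.

## Working session

There is one attempt and no reset: what is moved stays moved. The work goes in short steps, each a Python script; the robot and the scene stay as the last script left them, time stands still between calls to the robot, and variables do not carry over. Pictures are saved under pics/ and viewed, at most 10 in all, crops included, and the job is handed in when it is done.

```bash
mkdir -p pics; python3 - <<'E'
from cell import ctrl
import cv2,numpy as np
ims=[]
for c in ("top","side"):
    im=ctrl.get_image(c); ims.append(im)
    cv2.imwrite(f"pics/{c}0.png",im[:,:,::-1])
    for t in ["handle","arm1","arm2","arm3","tall_jar","middle_jar","squat_jar","view_spot","lens","shutter_top","slide_box","beaker","reagent","amber","carton"]:
        print(c,t,[(np.round(d["xyz"],3).tolist(),round(d["conf"],2)) for d in ctrl.spot_point(c,t)[:3]])
print(ctrl.get_clock(), ctrl.get_tcp_rot())
E
```

```text
top handle [([0.538, 0.043, 0.18], 0.59)]
top arm1 [([0.465, 0.006, 0.177], 0.95), ([0.333, 0.204, -0.003], 0.72), ([0.604, -0.009, 0.182], 0.59)]
top arm2 [([0.465, 0.006, 0.177], 0.95), ([0.333, 0.204, -0.003], 0.72), ([0.604, -0.009, 0.182], 0.59)]
top arm3 [([0.465, 0.006, 0.177], 0.95), ([0.333, 0.204, -0.003], 0.72), ([0.604, -0.009, 0.182], 0.59)]
top tall_jar [([0.538, -0.025, 0.033], 0.73), ([0.54, 0.038, 0.181], 0.49)]
top middle_jar [([0.595, 0.065, 0.029], 0.43), ([0.539, -0.024, 0.033], 0.19)]
top squat_jar [([0.488, 0.078, 0.033], 0.6), ([0.534, -0.022, 0.032], 0.3)]
top view_spot [([0.583, -0.001, 0.028], 0.94)]
top lens [([0.642, -0.061, 0.078], 0.85)]
top shutter_top [([0.355, -0.317, 0.024], 0.57), ([0.446, -0.296, 0.023], 0.47), ([0.351, -0.408, 0.022], 0.41)]
top slide_box [([0.437, 0.284, 0.002], 0.71)]
top beaker [([0.336, 0.206, -0.004], 0.56), ([0.611, -0.425, 0.002], 0.15)]
top reagent [([0.466, 0.008, 0.176], 0.67), ([0.55, 0.446, -0.001], 0.6), ([0.335, -0.181, -0.0], 0.31)]
top amber [([0.536, -0.281, -0.003], 0.63)]
top carton [([0.581, -0.003, 0.029], 0.
[... 482 characters left out ...]
 [([0.594, 0.064, 0.024], 0.55)]
side squat_jar [([0.489, 0.074, 0.029], 0.88), ([0.615, -0.42, -0.002], 0.36)]
side view_spot [([0.58, -0.009, 0.027], 0.67)]
side lens [([0.641, -0.063, 0.078], 0.92)]
side shutter_top [([0.445, -0.303, 0.024], 0.6), ([0.352, -0.313, 0.02], 0.53), ([0.352, -0.404, 0.02], 0.51)]
side slide_box [([0.436, 0.279, 0.002], 0.58)]
side beaker [([0.338, 0.209, 0.001], 0.93), ([0.581, -0.009, 0.033], 0.69)]
side reagent [([0.543, 0.44, 0.0], 0.65)]
side amber [([0.533, -0.286, 0.001], 0.93), ([0.581, -0.008, 0.029], 0.37)]
side carton [([0.542, 0.438, -0.002], 0.64), ([0.614, -0.42, -0.003], 0.61)]
1.6 [ 1.36977373e-01  9.90574177e-01 -4.07107835e-06  6.43973388e-06]
```

View pics/top0.png

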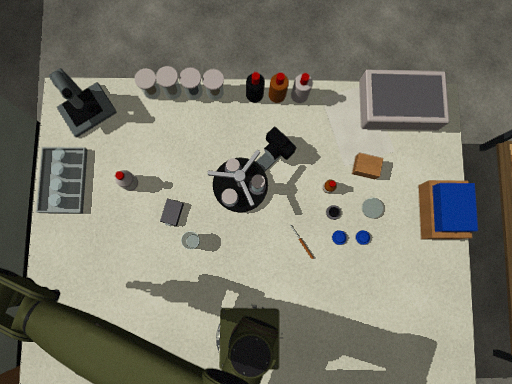

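View pics/side0.png

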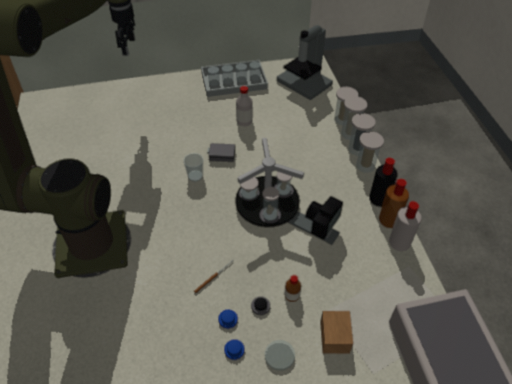

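```bash
python3 - <<'E'
from cell import ctrl
import cv2,numpy as np
from scipy.spatial.transform import Rotation as R
im=cv2.imread("pics/side0.png")[130:380,180:380]; cv2.imwrite("pics/crop1.png",cv2.resize(im,None,fx=2.4,fy=2.4,interpolation=cv2.INTER_CUBIC))
print(ctrl.calibration("wrist"))
ctrl.command_gripper(0.0)
q=(R.from_euler('z',25,degrees=True)*R.from_quat([0,1,0,0])).as_quat()
ctrl.goto([0.50,0.03,0.48],q)
print(ctrl.get_joints(),ctrl.get_clock())
p,r=ctrl.get_eef_pos(),ctrl.get_tcp_rot()
im=ctrl.get_image("wrist"); cv2.imwrite("pics/w1.png",im[:,:,::-1])
for t in ["handle","arm1","tall_jar","middle_jar","squat_jar","view_spot","lens"]:
    print(t,[(np.round(d["xyz"],3).tolist(),round(d["conf"],2)) for d in ctrl.spot_point("wrist",t)[:3]])
np.savez("w1.npz",p=p,r=r)
E
```

```text
{'intrinsics': array([[278.06474518,   0.        , 252.78846576],
       [  0.        , 278.06474518, 191.29629422],
       [  0.        ,   0.        ,   1.        ]]), 'k1': -0.004835871757406338, 'T_tool_cam': array([[ 1.53757284e-04, -9.64910136e-01, -2.62580284e-01,
         6.59323476e-02],
       [ 9.99998344e-01,  6.24478569e-04, -1.70922456e-03,
         8.45331066e-04],
       [ 1.81322387e-03, -2.62579586e-01,  9.64908635e-01,
        -1.42600545e-01],
       [ 0.00000000e+00,  0.00000000e+00,  0.00000000e+00,
         1.00000000e+00]])}
[-4.64578415e-02 -2.43924980e-01  1.59393195e+00  1.19345357e-04
  1.79222667e+00 -2.05429332e+00] 4.925
handle [([0.538, -0.023, 0.026], 0.69), ([0.537, 0.041, 0.176], 0.57)]
arm1 [([0.545, 0.121, 0.178], 0.77), ([0.447, -0.302, 0.022], 0.73), ([0.599, -0.007, 0.186], 0.71)]
tall_jar [([0.534, -0.024, 0.027], 0.7), ([0.488, 0.074, 0.028], 0.49)]
middle_jar [([0.594, 0.066, 0.034], 0.95), ([0.546, 0.44, -0.0], 0.51)]
squat_jar [([0.485, 0.074, 0.032], 0.63), ([0.337, 0.207, 0.003], 0.41)]
view_spot []
lens [([0.636, -0.06, 0.083], 0.66)]
```

View pics/crop1.png

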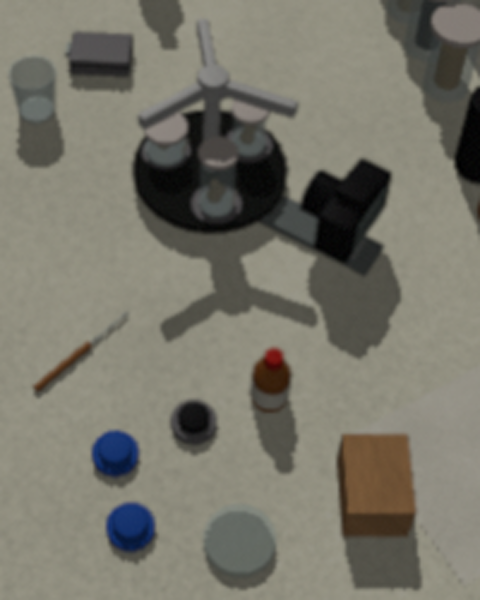

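View pics/w1.png

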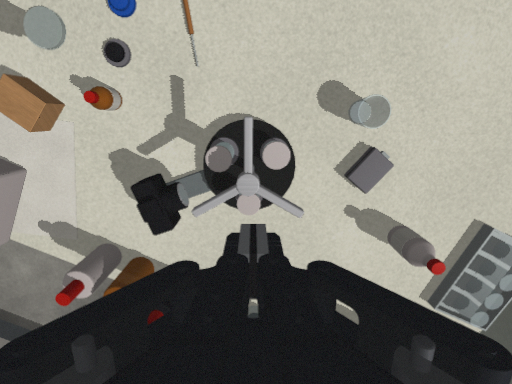

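The side crop shows three things:
- **Tall jar:** it stands in front at crop (216,180), and is clearly the tallest.
- **Shutter:** candidates are black at (194,420), blue at (116,453) and blue at (131,527). The black one in the grey housing fits, because the blue ones are excluded as look-alikes.
- **Wrist picture:** the star hub is at (248,184), with arm ends at (249,120), (300,214) and (195,214). The camera is at (157,203).

Next I'll fit the star and camera angles from the masks.

```bash
cat > h.py <<'E'
from cell import ctrl
import cv2,numpy as np
from scipy.spatial.transform import Rotation as R
from scipy.optimize import minimize
def quat(psi): return (R.from_euler('z',psi,degrees=True)*R.from_quat([0,1,0,0])).as_quat()
def shot(cam):
    """picture plus projector world->pixel"""
    c=ctrl.calibration(cam)
    if cam=="wrist":
        T=np.eye(4);T[:3,:3]=R.from_quat(ctrl.get_tcp_rot()).as_matrix();T[:3,3]=ctrl.get_eef_pos()
        M=np.linalg.inv(T@c["T_tool_cam"])
    else:
        M=np.eye(4);M[:3,:3]=R.from_rotvec(np.ravel(c["rvec"])).as_matrix();M[:3,3]=np.ravel(c["tvec"])
    im=ctrl.get_image(cam)
    def proj(P):
        X=np.asarray(P)@M[:3,:3].T+M[:3,3]; s=X[:,:2]/X[:,2:]
        s=s*(1+c["k1"]*(s**2).sum(1,keepdims=True))
        return s@c["intrinsics"][:2,:2].T+c["intrinsics"][:2,2]
    return im,proj
def box(x0,x1,hw,z0,z1): return np.array([[x,y,z] for x in(x0,x1) for y in(-hw,hw) for z in(z0,z1)])
def place(P,x,y,a): return P@R.from_euler('z',a,degrees=True).as_matrix().T+[x,y,0]
S=8
def render(parts,proj,x,y,a):
    m=np.zeros((384*2,512*2),np.uint8)
    for P,da in parts:
        h=cv2.convexHull(proj(place(P,x,y,a+da)).astype(np.float32))
        cv2.fillConvexPoly(m,np.round((h*2+.5)*256).astype(np.int32),1,shift=8)
    return cv2.resize(m*255,(512,384),interpolation=cv2.INTER_AREA)/255.
t=np.linspace(0,2*np.pi,24,endpoint=False)
hub=np.array([[.019*np.cos(u),.019*np.sin(u),z] for u in t for z in(.17,.19)])
STAR=[(box(0,.105,.007,.17,.19),d) for d in(60,180,300)]+[(hub,0)]
bar=np.array([[r,.025*np.cos(u),.078+.025*np.sin(u)] for u in t for r in(.142,.18)])
CAM=[(box(.179,.225,.055,.03,.125),0),(bar,0)]
def fit(cam,target,parts,x0,free=True):
    im,proj=shot(cam); best=[]
    for d in ctrl.trace(cam,target)[:3]:
        m=d["mask"].astype(float)
        def f(v,m=m):
            r=render(parts,proj,v[0]/1000,v[1]/1000,v[2]); return 1-np.minimum(r,m).sum()/np.maximum(r,m).sum()
        x=np.array([x0[0]*1000,x0[1]*1000,x0[2]])
        o=minimize(f,x,method="Nelder-Mead",options=dict(initial_simplex=np.vstack([x,x+[6,0,0],x+[0,6,0],x+[0,0,6]]),xatol=.05,fatol=1e-4))
        best.append((round(1-o.fun,3),np.round(o.x,1).tolist(),round(d["conf"],2)))
    return best
E
python3 - <<'E'
from h import *
for c in("wrist","top","side"):
    print(c,"star",fit(c,"handle",STAR,(.539,.04,25)))
    print(c,"cam",fit(c,"lens",CAM,(.539,.04,-45)))
E
```

```text
wrist star [(np.float64(0.906), [539.4, 39.5, 24.0], 0.84)]
wrist cam [(np.float64(0.757), [527.4, 41.9, -44.1], 0.76)]
top star [(np.float64(0.279), [536.7, 41.7, 26.7], 0.51), (np.float64(0.0), [539.0, 40.0, 25.0], 0.3)]
top cam [(np.float64(0.705), [533.9, 42.9, -47.6], 0.83)]
side star [(np.float64(0.679), [539.3, 36.2, 24.3], 0.91)]
side cam [(np.float64(0.651), [538.0, 43.5, -50.2], 0.86), (np.float64(0.0), [539.0, 40.0, -45.0], 0.72), (np.float64(0.0), [539.0, 40.0, -45.0], 0.31)]
```

```bash
cat >> h.py <<'E'
AX=np.array([.5395,.0395])
def u(a): return np.array([np.cos(np.radians(a)),np.sin(np.radians(a))])
def fp(a,d,z=.163,r=.085): return [*(AX+r*u(a)-d*u(a+90)),z]
E
python3 - <<'E'
from h import *
a=-155.8
ctrl.goto(fp(a,.045,.30),quat(a)); ctrl.movel(fp(a,.045),v=.2)
f0=np.array(ctrl.get_ft_force()); d=.045
while d>.010:
    d-=.002; ctrl.movel(fp(a,d),v=.05)
    f=np.array(ctrl.get_ft_force())-f0
    if -f[:2]@u(a+90)>.6: break
print("contact d",d,f,ctrl.get_clock())
print(ctrl.get_joints())
E
```

```text
contact d 0.03499999999999999 [-0.49553356  1.33508292 -1.03408868] 10.6917
[-3.82772581e-02 -2.87990249e-01  2.15314024e+00  2.93066952e-05
  1.27643060e+00  1.11030133e+00]
```

```bash
python3 - <<'E'
from h import *
ctrl.hold(.2)
print([np.round(ctrl.get_ft_force(),2).tolist() for _ in range(5)],ctrl.get_gripper_width(),np.round(ctrl.get_eef_pos(),4))
im,p=shot("wrist"); cv2.imwrite("pics/w2.png",im[:,:,::-1])
print(fit("side","handle",STAR,(.539,.04,25)))
E
```

```text
[[1.13, 0.3, 0.27], [1.13, 0.3, 0.27], [1.13, 0.3, 0.27], [1.13, 0.3, 0.27], [1.13, 0.3, 0.27]] -0.00014669581861678616 [0.4476 0.0366 0.163 ]
[(np.float64(0.805), [539.0, 37.9, 24.2], 0.87)]
```

View pics/w2.png

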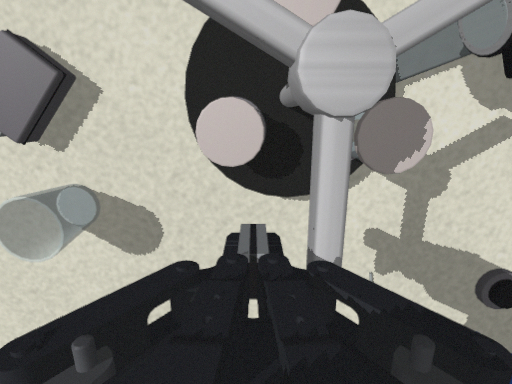

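The wrist view shows the finger tips at about (258,240), still clear of the arm at (330,200). The trigger was force noise, so I'll push by geometry and measure.

```bash
python3 - <<'E'
from h import *
a=-155.8
ctrl.movel(fp(a,.0215),v=.05)
for k in range(1,9):
    b=a+k*42/8; ctrl.movel(fp(b,.0215),quat(b),v=.06)
ctrl.hold(.2)
print(b,ctrl.get_clock())
for c in("wrist","side","top"): print(c,fit(c,"handle",STAR,(*AX,24+36)))
im,p=shot("wrist"); cv2.imwrite("pics/w3.png",im[:,:,::-1])
E
```

```text
-113.80000000000001 13.925
wrist [(np.float64(0.904), [539.7, 40.3, 66.3], 0.74)]
side [(np.float64(0.368), [546.7, 35.9, 70.4], 0.72)]
top [(np.float64(0.578), [535.4, 40.6, 65.2], 0.88)]
```

View pics/w3.png

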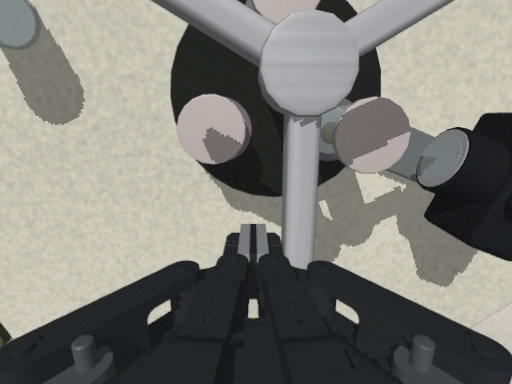

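The jar is now at about -53.7° (lid at (372,135)) and the lens is at (440,158), roughly 8° further on. I'll back off and measure both angles from above.

```bash
python3 - <<'E'
from h import *
b=-113.8
ctrl.movel(fp(b,.04),v=.15); ctrl.movel(fp(b,.04,.30),v=.25)
ctrl.goto([.55,-.09,.42],quat(b)); ctrl.hold(.2)
print(ctrl.get_clock())
print(fit("wrist","handle",STAR,(*AX,66.3)))
print(fit("wrist","lens",CAM,(*AX,-46)))
im,proj=shot("wrist")
for t in("lens","view_spot","tall_jar","handle"): print(t,[(np.round(d["xyz"],3).tolist(),round(d["conf"],2)) for d in ctrl.spot_point("wrist",t)[:2]])
o=cv2.resize(im[:,:,::-1],None,fx=2.5,fy=2.5,interpolation=cv2.INTER_CUBIC)
P=lambda X:tuple(int(v) for v in proj([X])[0]*2.5+1)
for a,c in((-43,(0,0,255)),(-46,(0,255,0)),(-49,(255,0,0))):
    cv2.line(o,P([*(AX+.142*u(a)),.078]),P([*(AX+.18*u(a)),.078]),c,1)
    cv2.line(o,P([*(AX+.179*u(a)),.125]),P([*(AX+.225*u(a)),.125]),c,1)
for r in(.179,.225): cv2.line(o,P([*(AX+r*u(-46)+.055*u(44)),.125]),P([*(AX+r*u(-46)-.055*u(44)),.125]),(0,255,255),1)
cx,cy=P([*(AX+.16*u(-46)),.1]); x0=max(0,min(cx-350,1280-760));y0=max(0,min(cy-280,960-560))
cv2.imwrite("pics/w4.png",o[y0:y0+560,x0:x0+760])
E
```

```text
16.1333
[(np.float64(0.905), [538.8, 39.3, 66.5], 0.67)]
[(np.float64(0.764), [535.1, 46.0, -46.6], 0.63), (np.float64(0.0), [539.5, 39.5, -46.0], 0.24)]
lens [([0.64, -0.062, 0.081], 0.79)]
view_spot []
tall_jar [([0.577, -0.014, 0.028], 0.86)]
handle [([0.538, 0.041, 0.181], 0.88), ([0.506, -0.037, 0.186], 0.42)]
```

View pics/w4.png

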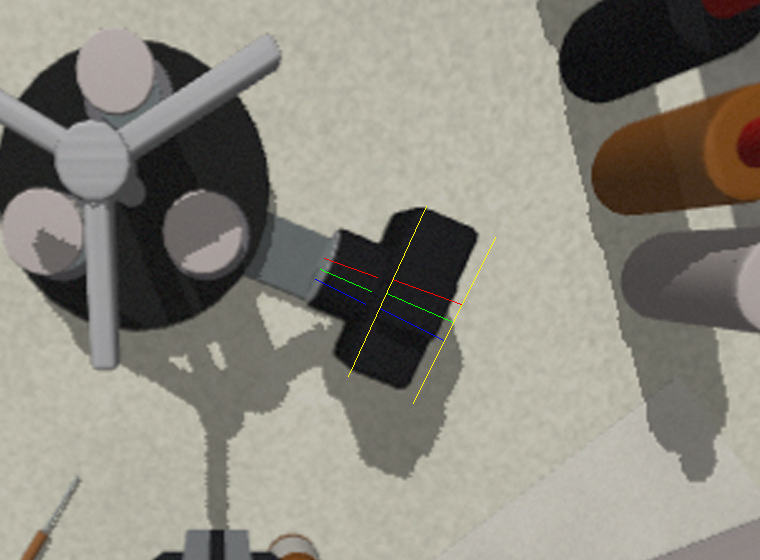

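The barrel's front rim midpoint is at about (327,267) and the body's back midpoint at about (444,311). Both put the lens at about -45.0°, and the network's lens points agree. The star therefore goes to 75.0°.

```bash
python3 - <<'E'
from h import *
b=-113.8
ctrl.goto(fp(b,.04,.30),quat(b)); ctrl.movel(fp(b,.04),v=.25); ctrl.movel(fp(b,.023),v=.06)
for c in(-110.8,-107.8,-105.1): ctrl.movel(fp(c,.0215),quat(c),v=.05)
ctrl.hold(.2)
ctrl.movel(fp(c,.04),v=.1); ctrl.movel(fp(c,.04,.30),v=.25)
ctrl.goto([.55,-.09,.42],quat(-113.8)); ctrl.hold(.2)
print(ctrl.get_clock())
print(fit("wrist","handle",STAR,(*AX,75)))
im,proj=shot("wrist")
for t in("lens","view_spot","tall_jar"): print(t,[(np.round(d["xyz"],3).tolist(),round(d["conf"],2)) for d in ctrl.spot_point("wrist",t)[:2]])
S=2.5
o=cv2.resize(im[:,:,::-1],None,fx=S,fy=S,interpolation=cv2.INTER_CUBIC)
P=lambda X:tuple(int(v) for v in proj([X])[0]*S+1)
a=-45
cv2.line(o,P([*AX,.078]),P([*(AX+.142*u(a)),.078]),(0,255,0),1)
cv2.line(o,P([*(AX+.179*u(a)),.125]),P([*(AX+.225*u(a)),.125]),(0,255,0),1)
cv2.polylines(o,[np.array([P([*(AX+.062*u(a)+.024*u(k)),.13]) for k in range(0,360,10)])],True,(0,0,255),1)
cx,cy=P([*(AX+.1*u(a)),.1]); x0=max(0,cx-300);y0=max(0,cy-250)
cv2.imwrite("pics/w5.png",o[y0:y0+500,x0:x0+700])
E
```

```text
21.2583
[(np.float64(0.927), [538.8, 39.8, 74.9], 0.88), (np.float64(0.27), [560.4, 74.4, 108.9], 0.36)]
lens [([0.636, -0.062, 0.082], 0.92)]
view_spot []
tall_jar [([0.339, 0.208, 0.004], 0.6), ([0.588, -0.008, 0.03], 0.57)]
```

View pics/w5.png

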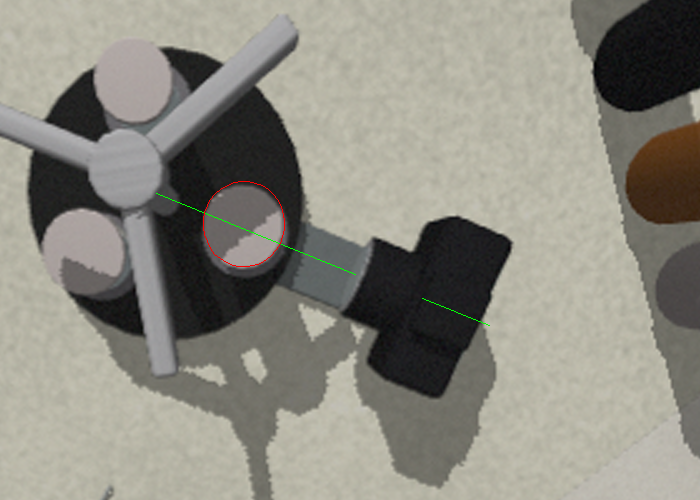

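The lid at (244,228) sits inside the drawn view-spot circle. The lens axis line ends at the rim centre, within about 0.6°. Now I'll press the black button.

```bash
python3 - <<'E'
from h import *
q=quat(-180)
ctrl.goto([.446,-.301,.20],q)
for t in ("shutter_top",): print([(np.round(d["xyz"],3).tolist(),round(d["conf"],2)) for c in("top","side") if ctrl.get_image(c) is not None for d in ctrl.spot_point(c,t)[:3]])
ctrl.movel([.446,-.301,.032],v=.2); ctrl.hold(.3)
f0=ctrl.get_ft_force()[2]; z=.032
while z>.012:
    z-=.001; ctrl.movel([.446,-.301,z],v=.02); ctrl.hold(.15)
    f=ctrl.get_ft_force()[2]-f0; print(round(z,3),round(ctrl.get_eef_pos()[2],4),round(f,2))
    if f>5.2: break
ctrl.hold(.2)
ctrl.movel([.446,-.301,.032],v=.04); ctrl.movel([.446,-.301,.20],v=.25)
print(ctrl.get_clock())
E
```

```text
[([0.353, -0.404, 0.02], 0.72), ([0.352, -0.313, 0.021], 0.63), ([0.443, -0.302, 0.022], 0.6)]
0.031 0.031 -1.05
0.03 0.03 -0.11
0.029 0.029 -0.42
0.028 0.028 -0.58
0.027 0.027 -0.01
0.026 0.026 -0.18
0.025 0.025 0.15
0.024 0.024 -0.45
0.023 0.023 0.78
0.022 0.0221 -0.12
0.021 0.0212 1.89
0.02 0.0201 1.31
0.019 0.0191 1.86
0.018 0.0181 2.78
0.017 0.0171 4.07
0.016 0.0161 3.62
0.015 0.0159 9.63
32.675
```

The button went from about 22 mm down to its stop at about 16 mm, a full 6 mm press. One last check before handing in.

```bash
python3 - <<'E'
from h import *
ctrl.goto([.50,-.12,.42],quat(-113.8)); ctrl.hold(.2)
print(fit("wrist","handle",STAR,(*AX,75)))
im=ctrl.get_image("side")[130:380,180:380]
cv2.imwrite("pics/fin.png",cv2.resize(im[:,:,::-1],None,fx=2.4,fy=2.4,interpolation=cv2.INTER_CUBIC))
E
```

```text
[(np.float64(0.932), [539.4, 40.1, 75.0], 0.66), (np.float64(0.0), [539.5, 39.5, 75.0], 0.52), (np.float64(0.381), [538.5, 39.3, 73.8], 0.39)]
```

View pics/fin.png

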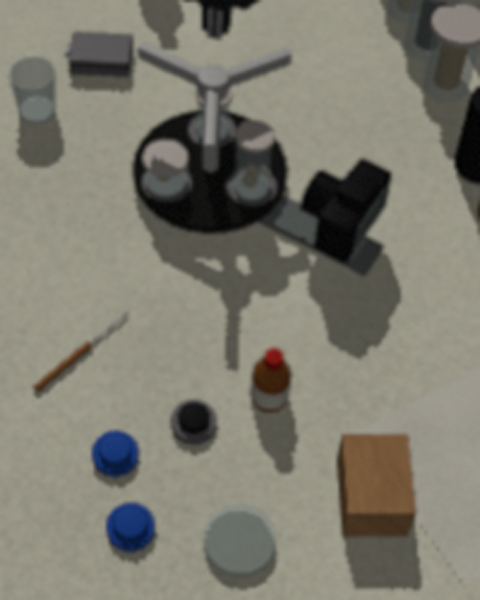

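The final picture shows the tall jar at (250,165) facing the lens. The button at (194,420) is back up, and everything else is where it was.

```bash
python3 -c "
from cell import ctrl
print(ctrl.hand_in(),ctrl.get_clock())"
```

```text
the job is handed in; nothing more can be done
the job is handed in; nothing more can be done
```

The tall jar is in front of the lens, within about 1° by my measurement. The black shutter button was then pressed fully and came back up, no jar was touched, and the job is handed in.

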